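Clamp a key blank with the deep T-key

ROBOT

A 6-joint arm with a two-finger parallel gripper is mounted at the origin on the work surface. World frame = base frame: x ahead of the robot, y to its left, z up, the work surface at z = 0. Lengths are in m, angles in rad, forces in N, time in s.
With the tool pointing down it reaches from about 0.225 to 0.875 m from the base axis. Payload 3.4 kg.
Tool frame: the origin (TCP) lies midway between the tips of the shut fingers; the grasp point (between the pads) lies 19 mm behind it; z points along the fingers, y is the line along which they close (so a half turn about z gives the same grasp; the last joint's range is limited). The gripper opens to 85 mm and grips with 20 to 120 N. Pads are 22 mm wide; open, the fingers measure 114 mm over their backs; the gripper's body (76 mm by 85 mm) begins 54 mm behind the grasp point. The pads swing forward as they close: fully open they stand 13 mm farther back than shut.
Start: joints at [-1.469, 0.276, 1.505, -0, 1.361, -0.121], TCP at [0.127, -0.561, 0.231] pointing down, gripper open.
Joint ranges: [-2.89, 2.89], [-0.75, 2.08], [0.22, 2.7], [-1.18, 4.32], [0.11, 2.71], [-2.7, 2.7]. Speed limits (rad/s): [2.57, 2.57, 3.14, 3.14, 3.14, 3.14].

INTERFACE

Orientations are given as a unit quaternion [w, x, y, z].
In Python, from rig import * gives the robot as it stands.
- The arm moves only by the tool apply_moves, never from a script. Its argument "steps" is one flat list of numbers, 4 for each row, row after row: the shift along the world's x, y, z in cm, then the turn about the world's z in degrees. A call has 1 to 8 rows; each row is the pose to reach, as a shift and turn from the pose commanded when the call began; what a row does not reach only later rows make up. A row lasts 1/12 s, in which the tool goes at most 41.7 mm and 7.16 degrees, less where a joint would pass 70% of its speed; a pose out of reach is approached as far as the arm can. A call with a gripper value outside its range is refused whole. "jaw" is the closure in counts, from 0 (fully open) to 255 (shut), set as the call begins (left out, the last holds). The fingers move at their own pace and stop on an object; "newtons" is the grip in N (left out, the last holds). Time passes only in rows, so rows that repeat a pose let the fingers close. It gives the time, the measured TCP pose, the force, the opening and the grip force at its end, in the units of the state.
- get_state(): the state, without advancing time (a new reading comes with each control period).
- get_image(name): name is "scene" or "top" or "wrist"; returns the picture (480x640x3 uint8, red, green, blue); there is no depth.
- calibration(name): a dict with "fx", "fy", "cx", "cy" (pixels), "xyz" and "rotation" of the camera in the world. Camera axes: x right, y up, looking along -z (the intrinsics and any distortion apply to the point x, -y, -z); pixel columns grow to the right and rows downward; lengths in m; the calibration is good to about 2 mm. A picture is of the moment at which its call begins: read the wrist's pose just before it. calibration takes no time and is no camera call; for the wrist camera it gives the pose at the moment of the call.
- sign_off(): hands the job in; it is judged then, once.
The state is a dict: "clock": time; "qpos": joint angles; "qd": joint speeds; "effort": joint torques, N m; "position": TCP position; "ee_rot": TCP orientation; "contact_force": force on the tool from outside, world axes, zero at the start; "moment": the same for the moment, N m; "width": finger opening in m; "gripper_force": force on a finger pad.
Only numpy, scipy, OpenCV 4.12 (cv2) and the standard library are available. Lean on these libraries where they do the work, as an engineer would, in place of code of your own. Each camera call takes 0.05 s, during which the arm holds its last target. There are 200 camera calls.

TASK

The key blank in the key-cutting carriage is still loose. Take the red-handled T-key out of its holder, lower it gently down the round shaft of the carriage's tower until it is fully home on the square stem at the bottom, and turn it clockwise until the sliding jaw has closed up against its stop, forcing nothing and keeping the gripper itself off the carriage. Leave the key standing in the shaft, fully home, and let go; do not disturb the other things on the bench.

Things in the scene. Friction and masses are not known exactly. Their poses are not given: they have to be found in the camera images.
- tkey: loose T-key, 170 mm tall, about 0.25 kg, at first upright in the holder at any yaw. Origin: centre of its lower end; z up along the rod. Handle: red bar 100 mm long (along its x), 16 mm thick (its y), 20 mm high, centred 160 mm above the origin. Rod 12 mm diameter; guide collar 31 mm diameter at 44-52 mm
- socket (a point): centre of the T-key's lower end (same point as its origin). The lowest 31 mm are a steel socket, open below, square inside, 20.4 mm across and 31 mm deep, with flats parallel to the key's x and y; outside it sweeps 33 mm diameter
- grip (a point): centre of the T-key's red handle bar, on the key's axis, 160 mm above its lower end
- holder: fixed wooden block 80 x 80 x 62 mm with a round hole 38 mm in diameter, 55 mm deep, at its centre, in which the key stands (loosely). Origin: centre of its underside
- carriage: fixed carriage of a key-cutting machine: dark base plate 110 mm (x) by 200 mm (y, from -50 to +150 mm), a grey tower 80 x 80 mm, 95 mm tall, with the shaft, and beside it (towards its +y) two toothed steel jaws, up to 71 mm tall, with a brass key blank between. Origin: underside, on the shaft's axis; z up
- mouth (a point): centre of the shaft's mouth, on the tower's top, 95 mm above the carriage's origin. The shaft is round, 38 mm in diameter, 85 mm deep. A key that rests on the stem's corners without fitting stands 69 mm deep, a key fully home on the stem 85 mm (its end on the floor)
- stem_top (a point): on the shaft's axis, 69 mm below the mouth: top of the brass square stem, 18 mm across, its square part 16 mm tall, with a cone on top (12 mm tall, 17.6 mm wide at its foot, 10 mm at its tip). The stem's angle is not measured (this point does not turn) and follows no edge of the carriage: feel for it, within a quarter turn the socket drops on; it fits within about 0.15 rad
- shaft_floor (a point): on the shaft's axis at its floor, 85 mm below the mouth. The stem turns clockwise seen from above, resists with 0.2 N m, and comes to a hard stop after 0.7 to 1.6 rad of its own turning (socket play and grip add 0.1 to 0.3). Push down with well under 45 N (all contacts added); at the stop about 0.35 N m is enough, over 0.5 N m is wrenching
- jaw_top (a point): point on top of the sliding jaw, 30 mm above the slideway; the jaw slides along the carriage's -y as it closes
- jaw (a joint): travel of the sliding jaw in m, driven by the stem: 0.0006 m for each rad of the stem, somewhere from -0.0003 to 0.0003 at the start and 0.00069 when closed at its stop. It stays where it is left
- padlock: loose brass padlock 30 x 50 x 75 mm, to be left alone. Origin: centre of its underside
- pin_jar: loose jar with a red lid, 52 mm diameter, 70 mm tall, to be left alone. Origin: centre of its underside
- brush: loose hand brush 170 mm long, lying, to be left alone. Origin: centre of its underside
There are look-alikes about, which are no part of the job. Leave any green look-alike of the tkey alone.

How it is judged:
By the outcome, as a careful person would: the job done as asked, in the order asked, and still so for the second after the job is handed in, with the robot touching nothing.
It also fails if it takes over 64 s, if anything falls off the work surface, if the arm or the gripper's body presses on something with over 40 N, if the wrist force passes 120 N, or if a joint passes its speed limit or range.

## Working session

There is one attempt and no reset: what is moved stays moved. The work goes in short steps, Python scripts to look and compute and a tool call to move; the robot and the scene stay as the last step left them, time stands still between calls to the robot, and variables do not carry over. Pictures are saved under pics/ and viewed, at most 10 in all, crops included, and the job is handed in when it is done.

Besides the shell and the picture viewer there is one more tool, called after "Call:" as name(argument=value, ...) on one line, values as JSON. apply_moves: Moves the arm, as the interface text tells. Its arguments: {"type":"object","properties":{"steps":{"type":"array","items":{"type":"number"}},"jaw":{"type":"number"},"newtons":{"type":"number"}},"required":["steps"]}

```bash
mkdir -p pics; ls
cat > h.py <<'E'
from rig import *
import numpy as np, cv2
def ray(c,u,v):
    d=np.array([(u-c["cx"])/c["fx"],-(v-c["cy"])/c["fy"],-1.0])
    R=np.array(c["rotation"]); 
    if R.shape!=(3,3):
        from scipy.spatial.transform import Rotation as Ro
        R=Ro.from_quat(np.roll(R,-1)).as_matrix()
    return np.array(c["xyz"]),R@d
def onz(c,u,v,z):
    o,d=ray(c,u,v); return o+d*(z-o[2])/d[2]
def save(n,im): cv2.imwrite("pics/"+n,im[...,::-1])
E
python3 - <<'E'
from h import *
for n in("scene","top"):
    im=get_image(n); save(n+"1.png",im); np.save(n+"1.npy",im); print(n,calibration(n))
print(get_state())
E
```

```text
pics
scene {'fx': 437.90659195974683, 'fy': 437.90659195974683, 'cx': 318.5376908460148, 'cy': 238.56888077536087, 'xyz': array([ 1.05071336, -0.38493234,  0.66075691]), 'rotation': array([0.83418366, 0.36987529, 0.16898245, 0.37252494])}
top {'fx': 434.6080117555135, 'fy': 434.6080117555135, 'cx': 317.90811586616275, 'cy': 240.26684202285168, 'xyz': array([0.49342603, 0.01796015, 1.03559592]), 'rotation': array([-0.70077912, -0.0316174 ,  0.03196891,  0.71195994])}
{'clock': 0.1, 'qpos': array([-1.46899169e+00,  2.76563190e-01,  1.50601667e+00,  3.38061834e-06,
        1.36067566e+00, -1.21023843e-01]), 'qd': array([ 0.00089909, -0.00096033, -0.00478187,  0.00021861, -0.00216657,
       -0.00228537]), 'effort': array([ 3.25898764e-04, -4.17701590e+01, -2.46405137e+01, -1.08356944e-04,
        5.83957153e-03, -1.15336289e-05]), 'position': array([ 0.12700381, -0.56032331,  0.23050423]), 'ee_rot': array([-8.31379992e-04,  9.93799547e-01,  1.11183493e-01,  9.64239170e-06]), 'contact_force': array([-0.5211124 , -0.82016551, -0.09357551]), 'moment': array([-0.01891461,  0.00902666, -0.01333885]), 'gripper_force': 0.0, 'width': 0.08578217674620298}
```

View pics/top1.png

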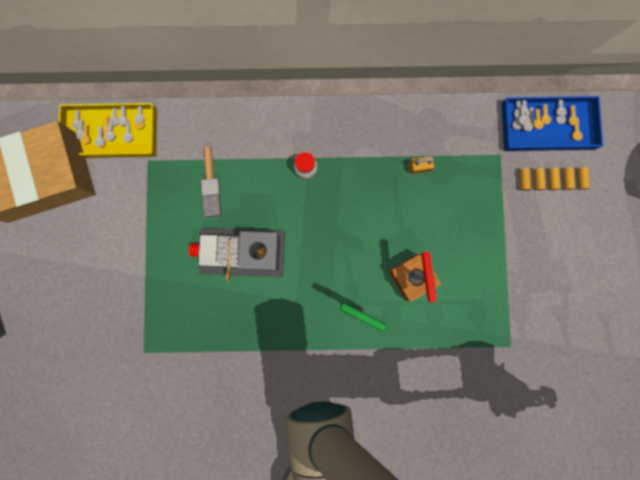

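View pics/scene1.png

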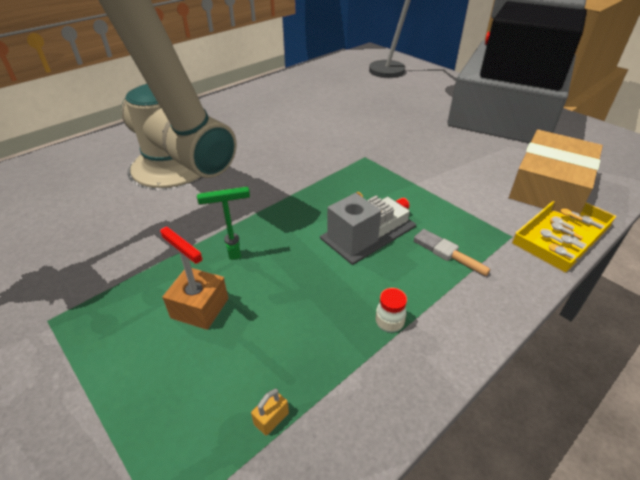

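The top view shows the red T-key's handle at about (430,277) in its wooden holder at (416,277), and the carriage tower at (259,251) with its jaws to the left. There are two T-keys: the red one at top (430,277) / scene (181,243), and a green one at top (363,317) / scene (223,195). The red one standing in the holder fits the description. I'll confirm it in a crop.

```bash
cat > m.py <<'E'
from h import *
t=np.load("top1.npy");s=np.load("scene1.npy")
ct,cs=calibration("top"),calibration("scene")
def red(im,box):
    x0,y0,x1,y1=box; h=cv2.cvtColor(im,cv2.COLOR_RGB2HSV)
    m=(((h[...,0]<6)|(h[...,0]>174))&(h[...,1]>190)&(h[...,2]>90)).astype(np.uint8)
    k=np.zeros_like(m);k[y0:y1,x0:x1]=m[y0:y1,x0:x1];return k
def cen(m):
    c=max(cv2.findContours(m,0,1)[0],key=cv2.contourArea);return cv2.minAreaRect(c)
rt=cen(red(t,(400,230,460,320)));rs=cen(red(s,(150,210,215,275)));print(rt,rs)
o1,d1=ray(ct,*rt[0]);o2,d2=ray(cs,*rs[0])
k=np.linalg.lstsq(np.c_[d1,-d2],o2-o1,rcond=None)[0]
print("handle tri",o1+k[0]*d1,o2+k[1]*d2, "onz .170",onz(ct,*rt[0],.172))
b=cv2.boxPoints(rt); P=np.array([onz(ct,*p,.175)[:2] for p in b]);print(P)
for i in range(2):
    e=P[i+1]-P[i];print(np.linalg.norm(e),np.degrees(np.arctan2(e[1],e[0])))
a=cv2.resize(t[200:320,180:460],None,fx=2.8,fy=2.8,interpolation=2)
b=cv2.resize(s[150:340,150:420],(784,552-340+40),interpolation=2)
save("crop1.png",np.vstack([a,b])[:600])
E
python3 m.py
```

```text
((428.5699768066406, 276.489990234375), (49.497474670410156, 8.061017036437988), 81.8698959350586) ((181.0853729248047, 244.268310546875), (49.19473648071289, 10.932164192199707), 38.65980911254883)
handle tri [ 0.4958499  -0.20234127  0.16689365] [ 0.49618215 -0.20174252  0.16674274] onz .170 [ 0.49583566 -0.20104631  0.172     ]
[[ 0.54333057 -0.18726483]
 [ 0.54534358 -0.20317446]
 [ 0.44879037 -0.21317842]
 [ 0.44681975 -0.19742628]]
0.016036478178884518 -82.7888079468209
0.0970700878299177 -174.08464370553278
```

View pics/crop1.png

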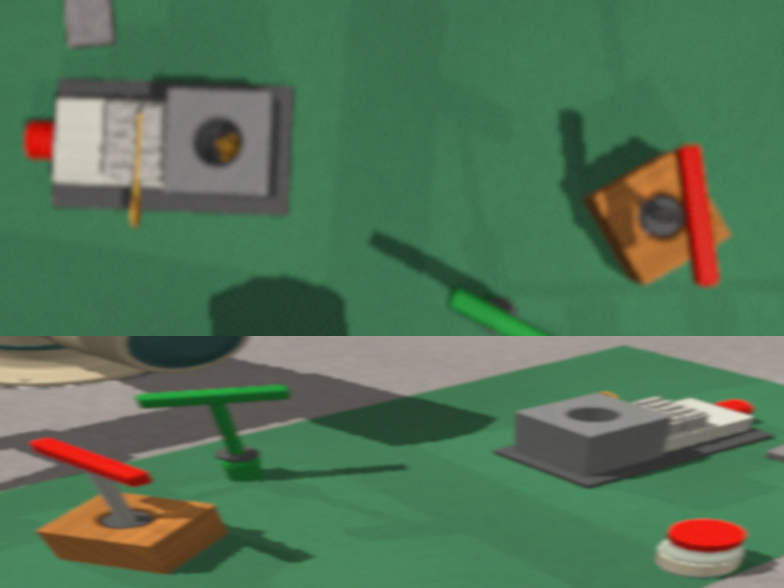

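The crop confirms it: the red T-key stands in the wooden holder (crop 690,215) and the green one is separate (500,310). The mouth is at crop (218,141), which is about (258,250) in the full top image. Next I'll measure the mouth in both views.

```bash
cat > m2.py <<'E'
from h import *
t=np.load("top1.npy");s=np.load("scene1.npy")
ct,cs=calibration("top"),calibration("scene")
def hole(im,box,thr,near):
    x0,y0,x1,y1=box;g=cv2.resize(im[y0:y1,x0:x1],None,fx=8,fy=8,interpolation=cv2.INTER_CUBIC)
    v=cv2.cvtColor(g,cv2.COLOR_RGB2GRAY).astype(float); 
    m=(v<thr).astype(np.uint8)|(np.abs(g.max(2).astype(int)-g.min(2))>30).astype(np.uint8)
    best=None
    for c in cv2.findContours(m,1,1)[0]:
        if len(c)<20: continue
        c=cv2.convexHull(c)
        if len(c)<5: continue
        e=cv2.fitEllipse(c);ctr=((e[0][0]+.5)/8-.5+x0,(e[0][1]+.5)/8-.5+y0)
        if np.hypot(ctr[0]-near[0],ctr[1]-near[1])<8 and e[1][1]/8<40: print(thr,ctr,np.array(e[1])/8,e[2]);best=ctr
    return best
for thr in(70,85,95):
    a=hole(t,(244,236,274,266),thr,(258,250));b=hole(s,(338,198,372,222),thr,(354,209))
    if a and b:
        print(onz(ct,*a,.095),onz(cs,*b,.095))
        o1,d1=ray(ct,*a);o2,d2=ray(cs,*b);k=np.linalg.lstsq(np.c_[d1,-d2],o2-o1,rcond=None)[0];print(o1+k[0]*d1,o2+k[1]*d2)
# tower-top: rows/cols profile
g=t.mean(2);print(g[250,225:292].astype(int));print(g[225:282,270].astype(int))
E
python3 m2.py
```

```text
70 (257.5144157409668, 250.44760131835938) [15.58261108 16.53244972] 52.69045639038086
70 (352.5334415435791, 209.0487470626831) [5.97551966 7.92619085] 8.4256591796875
[0.55817008 0.14811822 0.095     ] [0.55832579 0.14404689 0.095     ]
[0.55829266 0.14836465 0.09321915] [0.55639221 0.14612416 0.0927783 ]
85 (257.4127655029297, 250.3682737350464) [16.74396133 17.57535934] 42.07551956176758
85 (353.49102210998535, 208.9236888885498) [ 9.08336067 15.78876495] 94.27191162109375
[0.55834594 0.14833805 0.095     ] [0.55936742 0.14582412 0.095     ]
[0.5584678  0.14858278 0.09323449] [0.55767461 0.14765271 0.09305083]
95 (257.39288902282715, 250.35768127441406) [17.60568619 18.23135376] 40.239505767822266
95 (353.5908317565918, 208.904447555542) [ 9.93302727 16.96469498] 94.44380950927734
[0.55836964 0.14838108 0.095     ] [0.55946125 0.14602426 0.095     ]
[0.55849055 0.14862389 0.09324881] [0.5578023  0.1478173  0.09308945]
[174 167 151 137 144 164 170 173 171 169 168 159 136 116 114 124 124 125
 127 125 128 125 120 107  79  60  53  55  55  53  54  61  68  72  77  79
  74  68  62  57  61  82 109 125 129 130 128 128 127 124 112  89  63  59
  65  77  83  81  78  81  90  90  91  93  91  92  92]
[ 83  84  85  81  72  56  58  86 116 127 126 128 128 130 129 128 129 128
 128 129 126 128 128 128 131 130 129 129 129 128 126 126 126 127 126 127
 127 127 128 130 130 129 127 120 103  86  83  84  86  84  83  85  89  92
  95  94  93]
```

Call:
apply_moves(steps=[4,4,0.5,7,8,8,1,14,12,12,1.5,21,16,16,2,28,20,20,2,35,24,24,2,42,28,28,2,49,31,31,2,56], jaw=0)

```text
clock: 0.77
position: [0.3631, -0.3238, 0.25]
ee_rot: [-0.0, 0.824, 0.567, 0.0]
contact_force: [0.2, -0.0, -0.1]
width: 0.0851
gripper_force: 0.0
```

Call:
apply_moves(steps=[2,2,0,7,4,3.5,0,14,5,4.5,0,21,5.9,4.9,0,28,5.9,4.9,0,35,5.9,4.9,0,42,5.9,4.9,0,49,5.9,4.9,0,56])

```text
clock: 1.43
position: [0.4212, -0.2762, 0.2497]
ee_rot: [-0.0, 0.461, 0.888, 0.0]
contact_force: [-0.9, 1.2, -0.5]
width: 0.0854
gripper_force: 0.0
```

Call:
apply_moves(steps=[0,0,0,7,0,0,0,14,0,0,0,21,0,0,0,28,0,0,0,35,0,0,0,42,0,0,0,49,0,0,0,56])

```text
clock: 2.1
position: [0.421, -0.2764, 0.2497]
ee_rot: [-0.0, -0.01, 1.0, 0.0]
contact_force: [-0.4, 0.2, -0.9]
width: 0.0855
gripper_force: 0.0
```

Call:
apply_moves(steps=[0,0,0,5.1,0,0,0,5.1,0,0,0,5.1])

```text
clock: 2.35
position: [0.4211, -0.2765, 0.2498]
ee_rot: [-0.0, -0.05, 0.999, 0.0]
contact_force: [0.7, -0.1, 0.3]
width: 0.0854
gripper_force: 0.0
```

Run:
```python
from h import *
s=get_state();c=calibration("wrist");im=get_image("wrist");np.save("w1.npy",im);save("w1.png",im)
print(s["clock"],s["qpos"],s["position"],s["ee_rot"],s["contact_force"],s["moment"]);print(c)
import pickle;pickle.dump(c,open("c1.pkl","wb"))
```

```text
2.35 [-7.19243720e-01  1.57929296e-01  1.61660952e+00  8.42976943e-05
  1.36781116e+00 -2.39009866e+00] [ 0.42108737 -0.27646923  0.24980922] [-2.43321462e-04 -4.99999344e-02  9.98749148e-01  2.93058232e-04] [ 0.702246   -0.11328148  0.34788802] [-0.01404044 -0.01616927 -0.00687527]
{'fx': 342.9723632334065, 'fy': 342.9723632334065, 'cx': 318.6526881747587, 'cy': 235.1769402517735, 'xyz': array([ 0.35529855, -0.28374202,  0.39275634]), 'rotation': array([ 0.66461884, -0.08930226, -0.09928878,  0.73515213])}
```

View pics/w1.png

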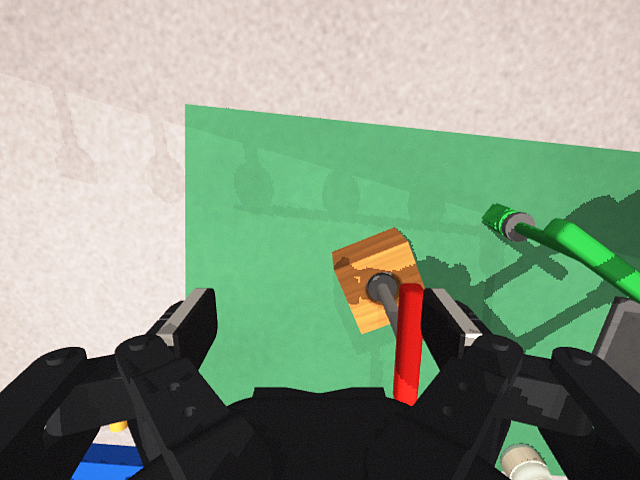

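The wrist view shows the red handle at (408,343) and the holder hole at (383,287), with the green key far off to the right. I'll measure the handle from here.

Run:
```python
from m import *
import pickle
c=pickle.load(open("c1.pkl","rb"));im=np.load("w1.npy")
print("hole",onz(c,383,288,.062))
m=red(im,(380,270,440,415));r=cen(m);print(r)
b=cv2.boxPoints(r)
for p in b: print(onz(c,*p,.177))
```

```text
((428.5699768066406, 276.489990234375), (49.497474670410156, 8.061017036437988), 81.8698959350586) ((181.0853729248047, 244.268310546875), (49.19473648071289, 10.932164192199707), 38.65980911254883)
handle tri [ 0.4958499  -0.20234127  0.16689365] [ 0.49618215 -0.20174252  0.16674274] onz .170 [ 0.49583566 -0.20104631  0.172     ]
[[ 0.54333057 -0.18726483]
 [ 0.54534358 -0.20317446]
 [ 0.44879037 -0.21317842]
 [ 0.44681975 -0.19742628]]
0.016036478178884518 -82.7888079468209
0.0970700878299177 -174.08464370553278
hole [ 0.49576694 -0.20176889  0.062     ]
((408.68792724609375, 343.80517578125), (25.778968811035156, 122.14180755615234), 3.3664605617523193)
[ 0.54003852 -0.20912049  0.177     ]
[ 0.4415123  -0.21985386  0.177     ]
[ 0.44085404 -0.20229048  0.177     ]
[ 0.53945011 -0.18955685  0.177     ]
```

Call:
apply_moves(steps=[2.5,2.5,0,0,5,5,0,0,7.5,7.5,-1,0,7.5,7.5,-3,0,7.5,7.5,-5.5,0,7.5,7.5,-8,0,7.5,7.5,-10.2,0,7.5,7.5,-10.2,0])

```text
clock: 3.07
position: [0.4933, -0.1997, 0.1438]
ee_rot: [-0.004, -0.051, 0.999, 0.003]
contact_force: [-0.3, 0.2, 0.4]
width: 0.0855
gripper_force: 0.0
```

Call:
apply_moves(steps=[0,0,0,0,0,0,0,0,0,0,0,0,0,0,0,0,0,0,0,0,0,0,0,0,0,0,0,0,0,0,0,0], jaw=255, newtons=50)

```text
clock: 3.73
position: [0.4967, -0.2018, 0.1492]
ee_rot: [0.001, -0.051, 0.999, -0.0]
contact_force: [-0.6, 0.3, 5.6]
width: 0.0154
gripper_force: 49.4
```

Call:
apply_moves(steps=[0,0,0.5,0,0,0,1.5,0,0,0,3,0,0,0,5,0,0,0,7,0,0,0,9,0,0,0,11,0,0,0,13,0])

```text
clock: 4.4
position: [0.4958, -0.2014, 0.2792]
ee_rot: [-0.0, -0.051, 0.999, 0.0]
contact_force: [0.5, 0.3, -2.7]
width: 0.0154
gripper_force: 49.0
```

Call:
apply_moves(steps=[0.3,3,1,0,1,7,1,0,2,11,1,0,3,15,1,0,4,19,1,0,4.5,22,1,0,4.5,22,1,0,4.5,22,1,0])

```text
clock: 5.07
position: [0.541, 0.0199, 0.288]
ee_rot: [-0.001, -0.053, 0.999, -0.0]
contact_force: [-0.6, -0.1, -3.0]
width: 0.0149
gripper_force: 49.6
```

Run:
```python
from h import *
s=get_state();c=calibration("wrist");w=get_image("wrist");sc=get_image("scene");t=get_image("top")
import pickle;pickle.dump(c,open("c2.pkl","wb"))
for n,i in(("w2",w),("s2",sc),("t2",t)):np.save(n+".npy",i)
a=sc[60:300,200:460];a=cv2.resize(a,(390,360))
save("m2.png",np.hstack([a,cv2.resize(w,(400,300)) if 0 else cv2.resize(w,(410,360))]))
print(s["clock"],s["qpos"],s["position"],s["ee_rot"],s["contact_force"],s["moment"],s["width"])
```

```text
5.0667 [-9.15066819e-02  1.98456226e-01  1.47108496e+00 -4.21346389e-04
  1.47303258e+00 -1.76821179e+00] [0.54096727 0.01989733 0.28802083] [-5.15629570e-04 -5.29502727e-02  9.98597008e-01 -1.36853025e-04] [-0.64732488 -0.14328096 -2.96444474] [-0.04145851  0.05331874  0.02299768] 0.014932710718369805
```

View pics/m2.png

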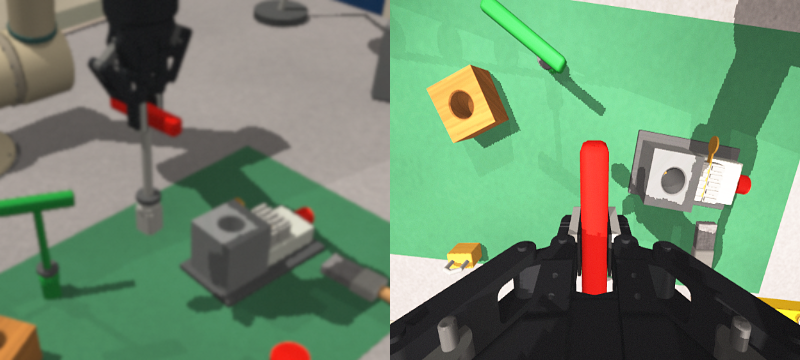

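The left half shows the key held vertical, with its socket at about (148,215). In the right half the handle is centred in the pads and the mouth is at about (672,180). I'll measure the mouth and key offset in these views.

Run:
```python
from h import *
import pickle
from m2 import hole
c=pickle.load(open("c2.pkl","rb"));w=np.load("w2.npy");s=np.load("s2.npy");cs=calibration("scene")
for thr in(110,130,150):
    a=hole(w,(415,210,468,268),thr,(441,240))
    if a: print("mouth wrist",onz(c,*a,.095))
# socket & collar in scene: print profile rows (non green) 
for r in range(165,218,4):
    row=s[r,275:325].astype(int); m=(row[:,1]-row[:,0]<12)
    print(r,"".join("#" if k else "." for k in m), row.mean(1).astype(int)[15:35])
R=np.array([.5])
def proj(c,P):
    from scipy.spatial.transform import Rotation as Ro
    q=Ro.from_quat(np.roll(c["rotation"],-1)).as_matrix().T@(np.array(P)-c["xyz"])
    return c["cx"]-c["fx"]*q[0]/q[2], c["cy"]+c["fy"]*q[1]/q[2]
for z in(.147,.178,.195,.24,.3): print(z,proj(cs,[.541,.0199,z]))
```

```text
70 (257.5144157409668, 250.44760131835938) [15.58261108 16.53244972] 52.69045639038086
70 (352.5334415435791, 209.0487470626831) [5.97551966 7.92619085] 8.4256591796875
[0.55817008 0.14811822 0.095     ] [0.55832579 0.14404689 0.095     ]
[0.55829266 0.14836465 0.09321915] [0.55639221 0.14612416 0.0927783 ]
85 (257.4127655029297, 250.3682737350464) [16.74396133 17.57535934] 42.07551956176758
85 (353.49102210998535, 208.9236888885498) [ 9.08336067 15.78876495] 94.27191162109375
[0.55834594 0.14833805 0.095     ] [0.55936742 0.14582412 0.095     ]
[0.5584678  0.14858278 0.09323449] [0.55767461 0.14765271 0.09305083]
95 (257.39288902282715, 250.35768127441406) [17.60568619 18.23135376] 40.239505767822266
95 (353.5908317565918, 208.904447555542) [ 9.93302727 16.96469498] 94.44380950927734
[0.55836964 0.14838108 0.095     ] [0.55946125 0.14602426 0.095     ]
[0.55849055 0.14862389 0.09324881] [0.5578023  0.1478173  0.09308945]
[174 167 151 137 144 164 170 173 171 169 168 159 136 116 114 124 124 125
 127 125 128 125 120 107  79  60  53  55  55  53  54  61  68  72  77  79
  74  68  62  57  
[... 2910 characters left out ...]
................ [ 99 105 110 111 110 109 111 109 104  98  97  98  99  97  99  99  99  98
  98  96]
213 ...................###########.................... [ 96  98 103 106 109 109 109 110 103  99  96  98  99  97  97  99  98  97
  95  94]
217 .................................................. [94 96 95 94 94 96 97 99 97 97 96 97 97 95 96 96 95 96 96 96]
0.147 (np.float64(300.7122651771049), np.float64(210.46705626000482))
0.178 (np.float64(300.1465551433036), np.float64(197.23167324101692))
0.195 (np.float64(299.8237868375528), np.float64(189.68016823359102))
0.24 (np.float64(298.9230333455359), np.float64(168.60609006597298))
0.3 (np.float64(297.6055291501058), np.float64(137.7816895538097))
```

Call:
apply_moves(steps=[0.5,3.5,0,0,1,7,0,0,1.5,10,0,0,1.85,12,0,0,1.85,12.8,0,0,1.85,12.8,-1,0,1.85,12.8,-2.5,0,1.85,12.8,-3.8,0])

```text
clock: 5.88
position: [0.5594, 0.1441, 0.249]
ee_rot: [-0.0, -0.05, 0.999, -0.001]
contact_force: [-0.1, 0.1, -2.8]
width: 0.0152
gripper_force: 49.9
```

Call:
apply_moves(steps=[0,0,0,0,0,0,0,0])

```text
clock: 6.05
position: [0.559, 0.1444, 0.249]
ee_rot: [-0.001, -0.05, 0.999, -0.001]
contact_force: [0.5, 0.0, -3.3]
width: 0.0151
gripper_force: 49.8
```

Run:
```python
from h import *
s=get_state();sc=get_image("scene");t=get_image("top");np.save("s3.npy",sc)
a=cv2.resize(sc[130:260,300:430],(500,500),interpolation=2)
b=cv2.resize(t[215:290,220:295],(300,300),interpolation=2);b=np.vstack([b,np.zeros((200,300,3),np.uint8)])
save("m3.png",np.hstack([a,b]))
print(s["clock"],s["qpos"],s["position"],s["ee_rot"],s["contact_force"],s["moment"],s["width"])
```

```text
6.05 [ 1.32771352e-01  2.71910653e-01  1.46654386e+00 -8.62990403e-04
  1.40601847e+00 -1.53817499e+00] [0.55899552 0.14436097 0.2490425 ] [-1.40008711e-03 -5.01253286e-02  9.98741807e-01 -5.43054127e-04] [ 0.48225546  0.03317599 -3.28725158] [-0.02344845  0.00273394  0.0072467 ] 0.015094525366638314
```

View pics/m3.png

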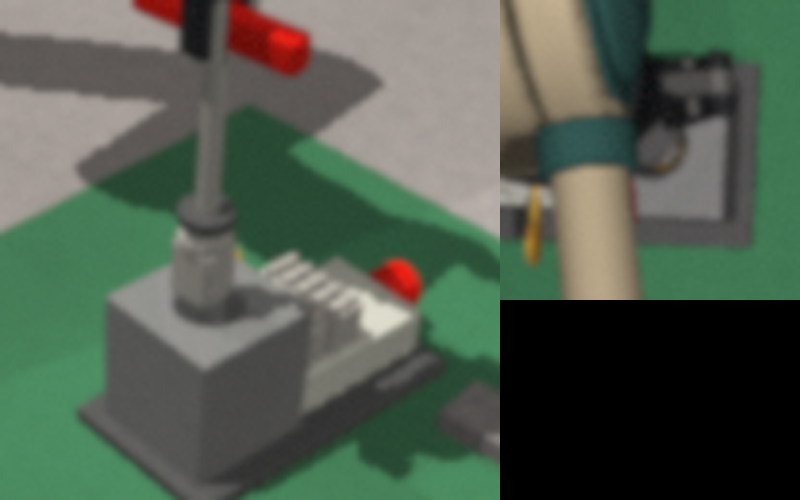

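The socket is just above the mouth (crop 205,290), and the rod looks a little slanted. I'll check its tilt against a projected vertical.

```bash
sed -i '/^for thr/,$d' m2.py
cat >> h.py <<'E'
def proj(c,P):
    from scipy.spatial.transform import Rotation as Ro
    q=Ro.from_quat(np.roll(c["rotation"],-1)).as_matrix().T@(np.array(P)-c["xyz"])
    return c["cx"]-c["fx"]*q[0]/q[2], c["cy"]+c["fy"]*q[1]/q[2]
E
python3 - <<'E'
from h import *
cs=calibration("scene");p=[.559,.1444]
for f,name,p in(("s3.npy","now",[.559,.1444]),("s2.npy","before",[.541,.0199])):
    s=np.load(f).astype(float).mean(2);top=.249 if name=="now" else .288
    print(name)
    for dz in(-.136,-.126,-.118,-.09,-.08,-.07,-.06,-.05,-.04,-.03,-.02):
        u,v=proj(cs,p+[top+dz]);r=int(round(v));x0=int(u)-14
        g=np.diff(cv2.GaussianBlur(s[r-1:r+2].mean(0)[None],(3,1),0)[0]);seg=g[x0:x0+28]
        i,j=sorted((seg.argmin(),seg.argmax()))
        print(dz,"pred %.1f"%u,r,"edges",x0+i+.5,x0+j+.5,"mid",x0+(i+j)/2+.5)
print(proj(cs,[.559,.1444,.12]),proj(cs,[.56,.1444,.12]),proj(cs,[.559,.1454,.12]))
s=np.load("s3.npy");print(s[200:214:2,338:372].mean(2).astype(int))
E
```

```text
now
-0.136 pred 353.3 202 edges 344.5 360.5 mid 352.5
-0.126 pred 353.5 198 edges 360.5 363.5 mid 362.0
-0.118 pred 353.7 195 edges 344.5 363.5 mid 354.0
-0.09 pred 354.4 184 edges 345.5 356.5 mid 351.0
-0.08 pred 354.6 180 edges 350.5 357.5 mid 354.0
-0.07 pred 354.9 175 edges 350.5 357.5 mid 354.0
-0.06 pred 355.1 171 edges 350.5 357.5 mid 354.0
-0.05 pred 355.4 167 edges 350.5 357.5 mid 354.0
-0.04 pred 355.6 162 edges 351.5 358.5 mid 355.0
-0.03 pred 355.9 158 edges 341.5 351.5 mid 346.5
-0.02 pred 356.2 153 edges 351.5 355.5 mid 353.5
before
-0.136 pred 300.6 208 edges 290.5 298.5 mid 294.5
-0.126 pred 300.4 204 edges 289.5 301.5 mid 295.5
-0.118 pred 300.3 201 edges 289.5 301.5 mid 295.5
-0.09 pred 299.8 188 edges 290.5 305.5 mid 298.0
-0.08 pred 299.6 184 edges 295.5 301.5 mid 298.5
-0.07 pred 299.4 179 edges 295.5 301.5 mid 298.5
-0.06 pred 299.2 174 edges 301.5 305.5 mid 303.5
-0.05 pred 299.0 170 edges 300.5 304.5 mid 302.5
-0.04 pred 298.8 165 edges 294.5 300.5 mid 297.5
-0.03 pred 298.5 160 edges 294.5 300.5 mid 297.5
-0.02 pred 298.3 155 edges 293.5 297.5 mid 295.5
(np.f
[... 474 characters left out ...]
 144 146 148 148 144 130 116 112 111 109 109 109 107 103  96  95  97
   98  96  97  96 100 104 107 108 108 109 109 115 126 135 142 150]
 [146 146 145 148 148 145 133 115 105 103 106 108 108 106 101  96  97  98
   95  94  89  79  72  71  74  80  83  85  86  88  90  95 103 109]
 [145 144 144 147 147 144 127 101  83  80  86  92  97 101  97  93  91  89
   86  80  70  62  62  60  63  69  79  85  85  85  84  86  86  89]
 [146 144 146 147 148 146 133 109  85  76  72  73  75  77  77  75  76  76
   74  73  67  60  59  59  62  66  76  80  82  84  87  88  98 115]
 [145 146 145 146 146 149 146 137 122 104  89  79  74  70  68  69  71  72
   74  74  68  64  64  70  80  88  94  98  99  98 107 119 131 138]]
```

Call:
apply_moves(steps=[0.05,0.38,0,0,0.05,0.38,0,0,0.05,0.38,-0.5,0,0.05,0.38,-1,0,0.05,0.38,-1.5,0,0.05,0.38,-2,0,0.05,0.38,-2.5,0,0.05,0.38,-2.5,0])

```text
clock: 6.82
position: [0.5594, 0.1501, 0.2235]
ee_rot: [-0.001, -0.051, 0.999, -0.0]
contact_force: [0.0, 0.4, -3.3]
width: 0.0153
gripper_force: 49.9
```

Call:
apply_moves(steps=[0,0,0,0,0,0,0,0])

```text
clock: 6.98
position: [0.5604, 0.1502, 0.2252]
ee_rot: [0.0, -0.051, 0.999, 0.0]
contact_force: [-0.1, 0.3, -2.8]
width: 0.0155
gripper_force: 49.9
```

Call:
apply_moves(steps=[0,-0.1,-0.5,0,0,-0.1,-1,0,0,-0.1,-1.5,0,0,-0.1,-2,0,0,-0.1,-2.5,0,0,-0.1,-3,0,0,-0.1,-3.5,0,0,-0.1,-3.5,0])

```text
clock: 7.65
position: [0.5595, 0.1491, 0.1887]
ee_rot: [-0.001, -0.051, 0.999, -0.0]
contact_force: [-0.4, -0.3, -2.2]
width: 0.0152
gripper_force: 49.9
```

Run:
```python
from h import *
s=get_state();print(s["clock"],s["position"],s["contact_force"],s["moment"],s["qpos"])
```

```text
7.65 [0.55949258 0.14907361 0.18871673] [-0.35600963 -0.28314828 -2.16759932] [0.04227367 0.01903142 0.03691025] [ 1.40187040e-01  3.09585631e-01  1.56434080e+00  9.83043797e-05
  1.27009141e+00 -1.53300986e+00]
```

Call:
apply_moves(steps=[0,0,-0.3,0,0,0,-0.6,0,0,0,-0.9,0,0,0,-1.2,0,0,0,-1.5,0,0,0,-1.7,0,0,0,-1.7,0])

```text
clock: 8.23
position: [0.5599, 0.1491, 0.1725]
ee_rot: [-0.001, -0.051, 0.999, -0.0]
contact_force: [0.3, 0.0, -3.2]
width: 0.015
gripper_force: 49.9
```

Call:
apply_moves(steps=[0,0,-0.1,0,0,0,-0.2,0,0,0,-0.3,0,0,0,-0.4,0,0,0,-0.5,0,0,0,-0.5,0])

```text
clock: 8.73
position: [0.5603, 0.1492, 0.1682]
ee_rot: [0.0, -0.051, 0.999, 0.0]
contact_force: [0.7, 0.4, -2.3]
width: 0.0148
gripper_force: 50.1
```

Call:
apply_moves(steps=[0,0,-0.1,0,0,0,-0.2,0,0,0,-0.3,0,0,0,-0.3,0])

```text
clock: 9.07
position: [0.5609, 0.1492, 0.1669]
ee_rot: [0.001, -0.051, 0.999, 0.0]
contact_force: [-1.3, -1.1, 7.4]
width: 0.0153
gripper_force: 51.3
```

Call:
apply_moves(steps=[0,0,0,-5,0,0,0,-10,0,0,0,-15,0,0,0,-15])

```text
clock: 9.4
position: [0.5615, 0.1488, 0.1678]
ee_rot: [0.002, 0.081, 0.997, -0.0]
contact_force: [-1.0, -1.5, 10.8]
width: 0.0152
gripper_force: 51.7
```

Call:
apply_moves(steps=[0,0,0,-5,0,0,0,-10,0,0,0,-15,0,0,0,-15])

```text
clock: 9.73
position: [0.5614, 0.1486, 0.1678]
ee_rot: [0.002, 0.21, 0.978, -0.0]
contact_force: [-1.5, -1.3, 10.8]
width: 0.015
gripper_force: 51.8
```

Call:
apply_moves(steps=[0,0,0,-5,0,0,0,-10,0,0,0,-15,0,0,0,-15])

```text
clock: 10.07
position: [0.5612, 0.1485, 0.1678]
ee_rot: [0.002, 0.336, 0.942, 0.0]
contact_force: [-1.7, -2.0, 10.8]
width: 0.0151
gripper_force: 51.8
```

Call:
apply_moves(steps=[0,0,0,-5,0,0,0,-10,0,0,0,-15,0,0,0,-15])

```text
clock: 10.4
position: [0.561, 0.1484, 0.1677]
ee_rot: [0.002, 0.456, 0.89, 0.0]
contact_force: [-1.2, -2.2, 9.8]
width: 0.0152
gripper_force: 51.8
```

Call:
apply_moves(steps=[0,0,0,-5,0,0,0,-10,0,0,0,-15,0,0,0,-15])

```text
clock: 10.73
position: [0.5603, 0.149, 0.1657]
ee_rot: [0.0, 0.568, 0.823, 0.0]
contact_force: [0.3, 1.0, -2.6]
width: 0.0153
gripper_force: 49.9
```

Call:
apply_moves(steps=[0,0,-0.2,0,0,0,-0.4,0,0,0,-0.6,0,0,0,-0.8,0,0,0,-0.8,0])

```text
clock: 11.15
position: [0.5599, 0.1492, 0.1561]
ee_rot: [-0.001, 0.567, 0.824, -0.0]
contact_force: [0.4, -0.9, -2.7]
width: 0.0149
gripper_force: 49.9
```

Call:
apply_moves(steps=[0,0,-0.1,0,0,0,-0.2,0,0,0,-0.3,0,0,0,-0.4,0,0,0,-0.5,0,0,0,-0.5,0])

```text
clock: 11.65
position: [0.5603, 0.1492, 0.1523]
ee_rot: [0.0, 0.567, 0.823, 0.0]
contact_force: [-1.0, 0.0, -1.9]
width: 0.015
gripper_force: 50.1
```

Call:
apply_moves(steps=[0,0,-0.1,0,0,0,-0.2,0,0,0,-0.3,0,0,0,-0.3,0])

```text
clock: 11.98
position: [0.5608, 0.1493, 0.1522]
ee_rot: [0.001, 0.567, 0.823, 0.001]
contact_force: [-2.9, -0.2, 12.1]
width: 0.0152
gripper_force: 52.2
```

Call:
apply_moves(steps=[0,0,0.1,-3,0,0,0.1,-6,0,0,0.1,-10,0,0,0.1,-10])

```text
clock: 12.32
position: [0.56, 0.149, 0.1522]
ee_rot: [0.0, 0.638, 0.77, 0.0]
contact_force: [-3.4, -1.5, 8.8]
width: 0.0154
gripper_force: 51.6
```

```bash
cat > st.py <<'E'
from rig import *
import numpy as np
s=get_state();q=s["ee_rot"];np.set_printoptions(precision=4,suppress=True)
print(s["clock"],s["position"],"F",s["contact_force"],"M",s["moment"],"yaw",np.degrees(2*np.arctan2(q[2],q[1])),"q6",s["qpos"][5],"eff6",s["effort"][5],s["width"])
E
python3 st.py
```

```text
12.3167 [0.56   0.149  0.1522] F [-3.3687 -1.5236  8.766 ] M [-0.2663  0.8849  0.0212] yaw 100.75896358345321 q6 -0.047328440865730764 eff6 0.41443021036684513 0.015428223247727359
```

Call:
apply_moves(steps=[-0.05,-0.05,0.05,-5,-0.1,-0.05,0.05,-10,-0.1,-0.05,0.05,-15,-0.1,-0.05,0.05,-15])

```text
clock: 12.65
position: [0.5594, 0.1488, 0.1522]
ee_rot: [0.0, 0.733, 0.68, 0.001]
contact_force: [-2.1, -0.1, 4.3]
width: 0.0146
gripper_force: 51.2
```

```bash
python3 st.py
```

```text
12.65 [0.5594 0.1488 0.1522] F [-2.1224 -0.1271  4.2506] M [-0.0767  0.5747  0.0528] yaw 85.73489087581278 q6 0.2142683426342311 eff6 0.5817991867661476 0.014632667231018267
```

Call:
apply_moves(steps=[0,0,0,-5,0,0,0,-10,0,0,0,-15,0,0,0,-15])

```text
clock: 12.98
position: [0.5594, 0.1489, 0.1522]
ee_rot: [0.0, 0.815, 0.579, 0.001]
contact_force: [-2.7, -0.1, 5.8]
width: 0.0152
gripper_force: 51.2
```

```bash
python3 st.py
```

```text
12.9833 [0.5594 0.1489 0.1522] F [-2.7172 -0.1127  5.8132] M [-0.0519  0.5844  0.0412] yaw 70.72841121009694 q6 0.4761642248239643 eff6 0.5794193968176842 0.015216978914919651
```

Run:
```python
from m import *
w=get_image("wrist");np.save("w4.npy",w);w2=np.load("w2.npy")
for i in(w2,w):
    print(cen(red(i,(200,150,450,400))))
sc=get_image("scene")
save("m4.png",np.hstack([cv2.resize(w,(400,300)),cv2.resize(sc[110:260,290:440],(300,300),interpolation=2)]))
s=get_state();print(s["moment"],s["effort"])
```

```text
((428.5699768066406, 276.489990234375), (49.497474670410156, 8.061017036437988), 81.8698959350586) ((181.0853729248047, 244.268310546875), (49.19473648071289, 10.932164192199707), 38.65980911254883)
handle tri [ 0.4958499  -0.20234127  0.16689365] [ 0.49618215 -0.20174252  0.16674274] onz .170 [ 0.49583566 -0.20104631  0.172     ]
[[ 0.54333057 -0.18726483]
 [ 0.54534358 -0.20317446]
 [ 0.44879037 -0.21317842]
 [ 0.44681975 -0.19742628]]
0.016036478178884518 -82.7888079468209
0.0970700878299177 -174.08464370553278
((319.0, 290.0), (204.0, 44.0), 90.0)
((319.0, 289.5), (44.0, 205.0), 0.0)
[-0.0342431   0.62492641  0.07183765] [ -0.25426981 -40.07089376 -21.95545793  -0.06945771  -1.01757199
   0.04218591]
```

View pics/m4.png

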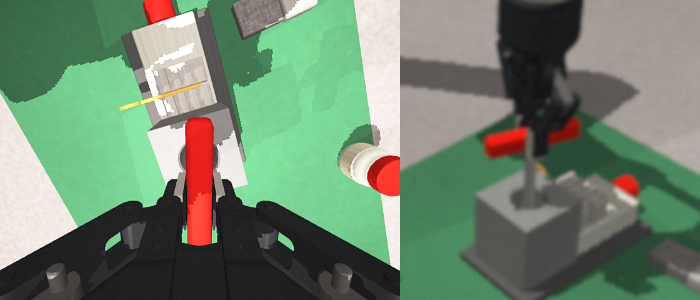

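The wrist view shows the handle still parallel in the pads, so it hasn't slipped, and the scene view shows the key deep in the shaft. I'll keep turning in small steps with a lighter grip.

Call:
apply_moves(steps=[0,0,0,-2,0,0,0,-4,0,0,0,-6,0,0,0,-8], newtons=30)

```text
clock: 13.42
position: [0.5594, 0.1489, 0.1522]
ee_rot: [0.0, 0.853, 0.521, 0.001]
contact_force: [-2.3, -0.5, 6.1]
width: 0.0151
gripper_force: 51.2
```

```bash
python3 st.py
```

```text
13.4167 [0.5594 0.1489 0.1522] F [-2.2721 -0.4542  6.0883] M [-0.0094  0.5483  0.2762] yaw 62.81888452087032 q6 0.6142274693455946 eff6 -0.07736896863207221 0.015102925005283535
```

Call:
apply_moves(steps=[0,0,0,-2,0,0,0,-4,0,0,0,-4], jaw=255, newtons=30)

```text
clock: 13.67
position: [0.5594, 0.1489, 0.1522]
ee_rot: [0.0, 0.871, 0.491, 0.001]
contact_force: [-1.8, 0.4, 5.4]
width: 0.0146
gripper_force: 51.2
```

```bash
python3 st.py
```

```text
13.6667 [0.5594 0.1489 0.1522] F [-1.8284  0.4402  5.3712] M [0.0064 0.604  0.1704] yaw 58.84028687903797 q6 0.6836727428957048 eff6 0.35553487949073315 0.014579971485339058
```

Call:
apply_moves(steps=[0,0,0,-3,0,0,0,-6,0,0,0,-6])

```text
clock: 13.92
position: [0.5594, 0.1489, 0.1523]
ee_rot: [0.0, 0.895, 0.445, 0.001]
contact_force: [-2.4, -0.4, 5.8]
width: 0.0155
gripper_force: 51.4
```

```bash
python3 st.py
```

```text
13.9167 [0.5594 0.1489 0.1523] F [-2.4199 -0.3518  5.8041] M [0.1038 0.6002 0.5586] yaw 52.88370732707422 q6 0.787844449053521 eff6 0.8761583268642426 0.01549285901844486
```

Call:
apply_moves(steps=[0,0,0,3])

```text
clock: 14.0
position: [0.5594, 0.149, 0.1522]
ee_rot: [0.0, 0.883, 0.469, 0.001]
contact_force: [-1.7, -0.1, 5.9]
width: 0.0149
gripper_force: 51.2
```

```bash
python3 st.py;python3 st.py
```

```text
14.0 [0.5594 0.149  0.1522] F [-1.68   -0.0725  5.8845] M [ 0.0126  0.613  -0.124 ] yaw 55.93553154105089 q6 0.7343879511020236 eff6 0.7409700192511082 0.01487415308129391
14.0 [0.5594 0.149  0.1522] F [-1.68   -0.0725  5.8845] M [ 0.0126  0.613  -0.124 ] yaw 55.93553154105089 q6 0.7343879511020236 eff6 0.7409700192511082 0.01487415308129391
```

Call:
apply_moves(steps=[0,0,0,-1,0,0,0,-2,0,0,0,-2])

```text
clock: 14.25
position: [0.5594, 0.149, 0.1522]
ee_rot: [0.0, 0.891, 0.453, 0.001]
contact_force: [-1.4, 0.1, 5.9]
width: 0.015
gripper_force: 51.4
```

```bash
python3 st.py
```

```text
14.25 [0.5594 0.149  0.1522] F [-1.4268  0.1087  5.8681] M [-0.0141  0.6262  0.4651] yaw 53.93324985204321 q6 0.7694813061417187 eff6 0.5967735126614571 0.015025907479955412
```

Call:
apply_moves(steps=[0,0,0,0.3,0,0,0,0.3])

```text
clock: 14.42
position: [0.5593, 0.149, 0.1522]
ee_rot: [0.0, 0.89, 0.456, 0.001]
contact_force: [-1.9, 0.0, 5.9]
width: 0.0151
gripper_force: 51.3
```

```bash
python3 st.py
```

```text
14.4167 [0.5593 0.149  0.1522] F [-1.8976  0.0042  5.8801] M [0.0527 0.6403 0.3411] yaw 54.24226268634351 q6 0.7640641911090139 eff6 0.3239707835018635 0.015119009078304968
```

Call:
apply_moves(steps=[0,0,0,0.8,0,0,0.05,0.8])

```text
clock: 14.58
position: [0.5592, 0.1489, 0.1523]
ee_rot: [0.0, 0.887, 0.462, 0.0]
contact_force: [-1.4, 0.6, 1.8]
width: 0.0149
gripper_force: 50.6
```

```bash
python3 st.py
```

```text
14.5833 [0.5592 0.1489 0.1523] F [-1.3884  0.6347  1.7996] M [0.042  0.4071 0.2174] yaw 55.01058592697506 q6 0.7504690837276325 eff6 0.07639253279194236 0.014931554979747621
```

Call:
apply_moves(steps=[0,0,0,0,0,0,0,0,0,0,0,0,0,0,0,0,0,0,0,0,0,0,0,0], jaw=0)

```text
clock: 15.08
position: [0.5594, 0.1487, 0.151]
ee_rot: [0.0, 0.887, 0.461, 0.0]
contact_force: [-0.3, -0.8, 0.3]
width: 0.0849
gripper_force: 0.0
```

Call:
apply_moves(steps=[0,0,1,0,0,0,3,0,0,0,5,0,0,0,7,0,0,0,9,0,0,0,11,0,0,0,13,0,0,0,13,0])

```text
clock: 15.75
position: [0.5615, 0.149, 0.2865]
ee_rot: [0.002, 0.887, 0.461, 0.004]
contact_force: [0.1, -0.2, 1.5]
width: 0.0853
gripper_force: 0.0
```

```bash
python3 st.py; python3 - <<'E' | tail -12
from m import *
import pickle
c=calibration("wrist");w=get_image("wrist");sc=get_image("scene");np.save("w5.npy",w)
save("m5.png",np.hstack([cv2.resize(w,(480,360)),cv2.resize(sc[110:290,290:440],(300,360),interpolation=2)]))
r=cen(red(w,(200,100,450,420)));P=np.array([onz(c,*p,.18) for p in cv2.boxPoints(r)]);print(r,P.mean(0));e=P[1]-P[0];f=P[2]-P[1];print(np.hypot(*e[:2]),np.hypot(*f[:2]),np.degrees(np.arctan2(e[1],e[0])),np.degrees(np.arctan2(f[1],f[0])))
# handle height from scene
r=cen(red(sc,(320,130,390,215)));print("scene",r)
for z in(.150,.170,.186): print(z,proj(cs,[.559,.1485,z]))
E
```

```text
15.75 [0.5615 0.149  0.2865] F [ 0.0789 -0.2019  1.5165] M [ 0.0206 -0.0546  0.0304] yaw 54.96715873053992 q6 0.7511737396970364 eff6 -0.00013672693057742435 0.08529219001377386
[[ 0.54333057 -0.18726483]
 [ 0.54534358 -0.20317446]
 [ 0.44879037 -0.21317842]
 [ 0.44681975 -0.19742628]]
0.016036478178884518 -82.7888079468209
0.0970700878299177 -174.08464370553278
((315.14483642578125, 230.97100830078125), (126.26334381103516, 20.7654972076416), 88.5497817993164) [0.56094739 0.14958247 0.18      ]
0.014875236968437 0.09818452086516048 -33.59046379111891 -123.28714566250562
scene ((355.6000061035156, 177.79998779296875), (10.890904426574707, 49.392547607421875), 85.60128784179688)
0.15 (np.float64(355.5962093578331), np.float64(186.6603703678292))
0.17 (np.float64(356.10562459720717), np.float64(178.33046419395012))
0.186 (np.float64(356.52465598732186), np.float64(171.47850552884563))
```

View pics/m5.png

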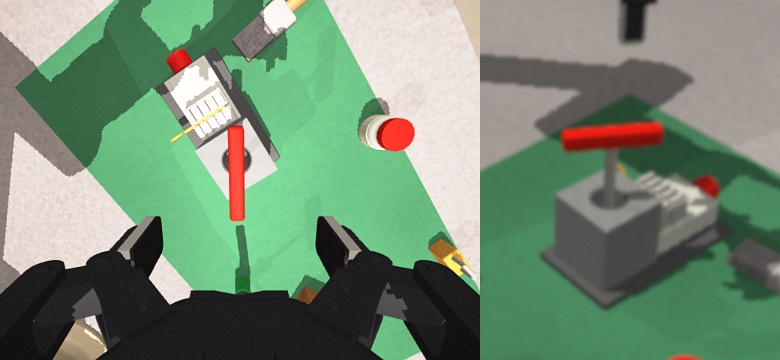

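The last view shows the key upright in the shaft with the handle centre at about 171 mm, which means fully home. The gripper is clear and nothing else has moved. The turn ended against a firm, repeatable stop, with torque rising at the same angle both times.

```bash
python3 -c "
from rig import *
print(sign_off())"
```

```text
the job is handed in; nothing more can be done
None
```

The job is handed in: the red T-key stands fully home in the shaft, released, and was turned clockwise until it met a hard stop, though the turning torque briefly read 0.56 N m there (over the 0.5 limit) before I backed off, and I judged the jaw closed from that repeatable stop because its travel was too small to see.

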